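# Chock a pipette canister on the sloping drain board

### The job

The steel pipette canister lying on the sloping drain board is kept from rolling only by the small sliding catch at its low side. Pick up the wedge chock and push it, thin end first, under the middle of the canister's low side, so that the canister rolls up the slope and is pinched firmly but gently (about 12 N of push, no slamming) against the sprung rubber-faced rail, and leave the chock there. Then slide the catch all the way open, clear of the canister, without touching the canister with the gripper or disturbing the other things on the bench.

Things in the scene. Friction and masses are not known exactly. Their poses are not given: they have to be found in the camera images.
- board: Fixed aluminium drain board, 360 (x) x 280 mm; its top rises at 6 degrees (0.105 rad) towards +y and passes 30 mm above the origin. Origin on the bench under its middle; its axes are level (z up), only the top is tilted: up the slope is (0, 0.9945, 0.1045), out of it (0, -0.1045, 0.9945). Position and yaw vary.
- canister: Plain round steel canister, 64 mm in diameter, 220 mm long, 0.64 to 0.86 kg, lying with its axis along the board's x. Origin at the middle of its axis, x along the axis; rolls freely. At the start its low side leans on the catch; it can roll 3 to 35 mm up the slope (varies, not reported) before it meets the rail's bar.
- chock: Plain aluminium wedge with a smooth ramp and rubber sole, about 0.25 kg, flat on the bench. Origin on its underside, under the middle of its upright grip block (28 along x, 38 along y, 46 mm high). From the block the ramp, 38 mm wide, runs to +x, falling from 37.5 mm high at x = 13 mm to a toe 2.5 mm thick at x = 63 mm (35 degrees). In use it lies flat on the board, toe (+x) up the slope.
- rail: Steel bracket along the board's high edge (origin and axes are the board's). On two rods it carries a rubber-faced bar, 270 mm long, along the board's x, 12 to 48 mm above the slope; how far it stands out varies by 32 mm, unreported. It yields up the slope, 8 N per mm. Firm: over 2.5 N on it; 11 to 14 N felt at the chock, friction included, does it. Over 15 N between chock and canister is too hard.
- catch (a joint): Sliding catch: a steel block 30 x 30 mm, 45 mm high over the slope, at the low side near the canister's -x end. 0 m when closed (under the canister); grows to 0.060 m (end stop) as it is slid along the board's -x. It slides with about 1.5 N and stays where it is left. Open from 0.05 m up.
- catch_knob (a point): Point in the catch's upright round black knob (14 mm in diameter, 30 mm tall, standing on the catch's block), 7 mm below its top and 23 mm above the block's top. It moves with the catch. Its axis is square to the slope.
- spacer: Aluminium rectangular block 75 x 38 x 46 mm, not the chock: leave alone. Origin under its middle.
- dish: Clear round culture dish, 64 mm in diameter, 17 mm high: leave alone. Origin under its middle.
- spray: Clear bottle with blue cap, 72 mm in diameter, 160 mm high: leave alone. Origin under its middle.
- flask: Clear flat culture flask, 50 x 85 x 30 mm with a 30 mm white-capped neck to its +y: leave alone. Origin under the middle of its flat body.
There are look-alikes about, which are no part of the job. Leave any orange look-alike of the chock alone. Leave any pink look-alike of the canister alone.

How it is judged:
On the way, in this order (a step that is already met when the one before it is completed fails the run):
1. the chock pinches the canister firmly against the rail: at least 2.5 N on the rail, the catch still closed (contact force between rail and canister above 2.5 N and contact force between chock and canister above 2 N and value of joint catch below 0.01 m), for 0.1 s.
2. the catch is slid open (value of joint catch above 0.05 m), for 0.2 s.
At the end, for the whole second after the job is handed in: The catch is at least 50 mm open, the canister rests still, parallel to the rail within 4 degrees, touching both the chock (on the board, at rest) and the rail's bar with at least 0.3 N (value of joint catch above 0.05 m and contact force between each of chock, rail and canister above 0.3 N and contact force between chock and board above 0.3 N and angle between the x axis of canister and the x axis of board, either way round below 0.07 rad and linear speed of each of canister, chock below 0.01 m/s).
It fails at once if the chock is driven against the canister with more than 15 N (contact force between chock and canister above 15 N).
It fails at once if the robot touches the canister (contact force between any of the fingers, the arm and canister above 1 N).
It fails at once if the spacer, dish, spray bottle or flask is moved by more than 30 mm (distance of any of spacer, dish, spray, flask from where it was at the start of the episode above 0.03 m).
It also fails if it takes over 54 s, if anything falls off the work surface, if the arm or the gripper's body presses on something with over 40 N, if the wrist force passes 120 N, or if a joint passes its speed limit or range.

### The arm

A 6-joint arm with a two-finger parallel gripper is mounted at the origin on the work surface. World frame = base frame: x ahead of the robot, y to its left, z up, the work surface at z = 0. Lengths are in m, angles in rad, forces in N, time in s.
With the tool pointing down it reaches from about 0.35 to 1 m from the base axis. Payload 7.1 kg.
Tool frame: the origin (TCP) lies between the finger pads; the fingertips stand 22 mm ahead of it and the grasp point (between the pads) lies 3 mm ahead of it; x points along the fingers, y is the direction in which the jaws open and shut, and the axes are right-handed (so a half turn about x gives the same grasp; the last joint's range is limited). The gripper opens to 85 mm and grips with 20 to 120 N. Pads are 22 mm wide; open, the fingers measure 114 mm over their backs; the gripper's body (76 mm by 85 mm) begins 54 mm behind the grasp point. The pads swing forward as they close: fully open they stand 13 mm farther back than shut.
Start: joints at [1.244, 0.423, 1.63, -0, 1.089, -0.019], TCP at [0.189, 0.596, 0.253] pointing down, gripper open.
Joint ranges: [-3, 3], [-0.9, 2.11], [0.09, 2.58], [-1.31, 4.45], [0.11, 2.69], [-2.54, 2.54]. Speed limits (rad/s): [2.39, 2.39, 3.01, 3.14, 3.14, 3.14].

### API

Orientations are given as a rotation vector (axis times angle).
In Python, from rig import manip gives the robot as it stands. The module is installed in compiled form; this text tells all that it offers. Calls block until the motion is done:
- manip.move_to(position, orientation): joint-space move of the TCP to a pose.
- manip.servo_line(position, orientation=None, rate=0.15): straight line of the TCP; orientation=None keeps the orientation; rate is the mean speed in m/s.
- manip.set_joints(angles): joint-space move.
- manip.command_gripper(opening, f_grip=None): finger opening in m; f_grip is the grip in N (None keeps the last); returns when the fingers have stopped.
- manip.hold(seconds).
- manip.solve_ik(position, orientation): joint angles nearest the present ones, or None.
- manip.camera(name): name is "side" or "top"; returns a dict with "image" (400x640x3 uint8, red, green, blue), "fx", "fy", "cx", "cy" (pixels), "cam_to_world" (4x4, takes a point from camera to world coordinates). Camera axes: x right, y down, z forward; pixel columns grow to the right and rows downward; lengths in m; the calibration is good to about 2 mm. A picture is of the moment at which its call begins. There is no depth.
A pose or a line that the arm cannot do raises manip.IKError and nothing moves.
- manip.sign_off(): hands the job in, once; it reports no verdict.
Readings, each from a call of its own:
- manip.get_time(): time.
- manip.get_joint_positions(): joint angles.
- manip.get_joint_vel(): joint speeds.
- manip.get_tau(): joint torques, N m.
- manip.get_position(): TCP position.
- manip.get_ee_rot(): TCP orientation.
- manip.get_contact_force(): force on the tool from outside, world axes, zero at the start.
- manip.get_torque(): the same for the moment, N m.
- manip.get_width(): finger opening in m.
Only numpy, scipy, OpenCV 4.12 (cv2) and the standard library are available. Lean on these libraries where they do the work, as an engineer would, in place of code of your own. Each camera call takes 0.05 s, during which the arm holds its last target.

## Working session

There is one attempt and no reset: what is moved stays moved. The work goes in short steps, each a Python script; the robot and the scene stay as the last script left them, time stands still between calls to the robot, and variables do not carry over. Pictures are saved under pics/ and viewed, and the job is handed in when it is done.

```bash
mkdir -p pics
python3 - <<'E'
from rig import manip
import cv2,numpy as np
for n in("top","side"):
    c=manip.camera(n); cv2.imwrite(f"pics/{n}0.png",c["image"][:,:,::-1]); print(n,c["fx"],c["fy"],c["cx"],c["cy"]);print(np.round(c["cam_to_world"],4))
print(manip.get_time(),manip.get_position(),manip.get_ee_rot(),manip.get_width())
E
```

```text
top 413.69306598907133 413.69306598907133 324.5004308324054 198.63021480150755
[[-0.0078 -0.9882  0.1532  0.3543]
 [-1.      0.0069 -0.006   0.031 ]
 [ 0.0049 -0.1533 -0.9882  1.4079]
 [ 0.      0.      0.      1.    ]]
side 377.0207393842755 377.0207393842755 321.3230368093204 199.0446925962266
[[ 0.9592 -0.1793  0.2184  0.3275]
 [-0.2825 -0.6268  0.7262 -0.7144]
 [ 0.0067 -0.7582 -0.6519  0.7512]
 [ 0.      0.      0.      1.    ]]
0.1 [0.18917956 0.59518506 0.25261771] [ 0.2404953   1.55750949 -0.24269045] 0.08550369181670205
```

View pics/top0.png

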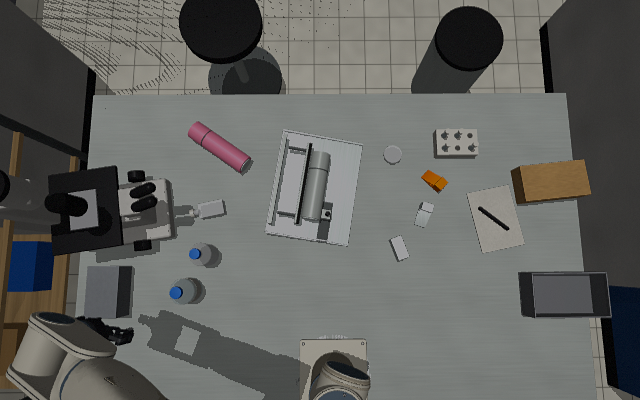

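View pics/side0.png

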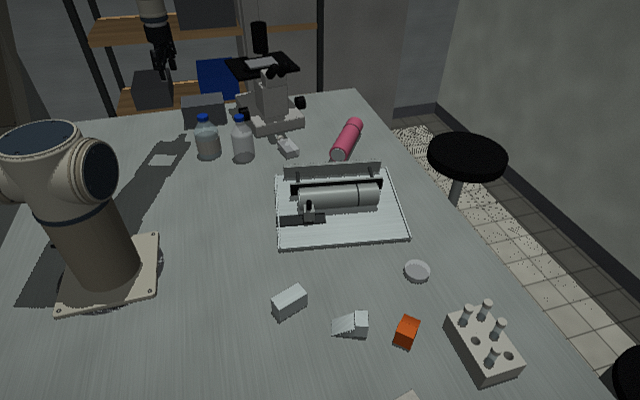

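The top view shows the board at about (315,188), with the rail to the left (+y). The canister is at about (315,185) and the catch knob at about (327,213). The gray wedge (chock) is at about (425,215), the spacer at (400,248), the orange look-alike at (434,181) and the dish at (393,155). I'll zoom in next.

Run:
```python
import cv2
a=cv2.imread("pics/top0.png");b=cv2.imread("pics/side0.png")
cv2.imwrite("pics/t1.png",cv2.resize(a[120:260,255:375],None,fx=5,fy=4.2857,interpolation=cv2.INTER_CUBIC) if 0 else cv2.resize(a[120:260,255:375],None,fx=4.25,fy=4.25,interpolation=cv2.INTER_CUBIC))
cv2.imwrite("pics/t2.png",cv2.resize(a[190:270,380:450],None,fx=7,fy=7,interpolation=cv2.INTER_CUBIC))
cv2.imwrite("pics/s1.png",cv2.resize(b[150:260,265:420],None,fx=5,fy=5,interpolation=cv2.INTER_CUBIC))
cv2.imwrite("pics/s2.png",cv2.resize(b[275:355,260:430],None,fx=4.7,fy=4.7,interpolation=cv2.INTER_CUBIC))
```

```text
(no output)
```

View pics/t1.png

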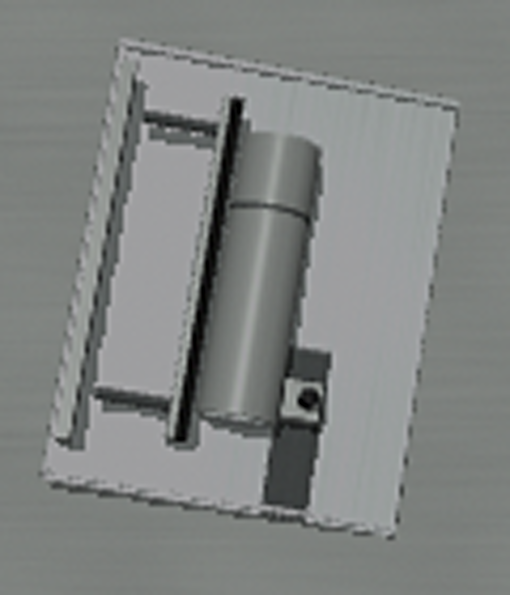

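View pics/t2.png

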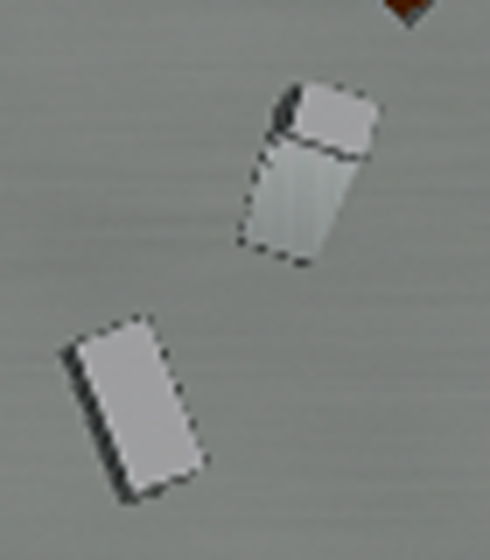

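View pics/s1.png

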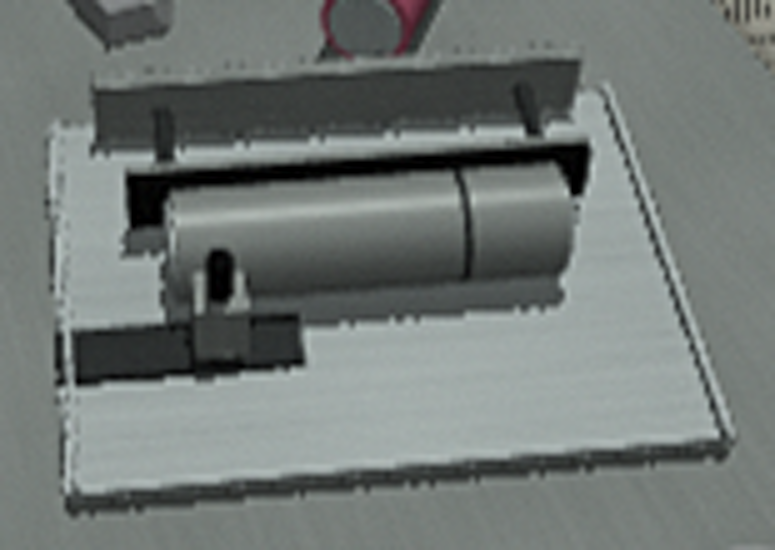

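View pics/s2.png

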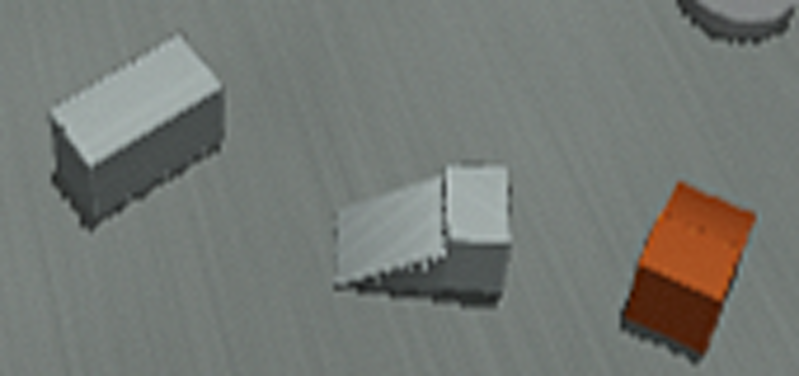

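```bash
cat > h.py <<'E'
import numpy as np, json
import cv2
K={'top':(413.69306598907133,324.5004308324054,198.63021480150755),'side':(377.0207393842755,321.3230368093204,199.0446925962266)}
T={'top':np.array([[-0.0078,-0.9882,0.1532,0.3543],[-1,0.0069,-0.006,0.031],[0.0049,-0.1533,-0.9882,1.4079],[0,0,0,1]]),
'side':np.array([[0.9592,-0.1793,0.2184,0.3275],[-0.2825,-0.6268,0.7262,-0.7144],[0.0067,-0.7582,-0.6519,0.7512],[0,0,0,1]])}
def ray(cam,p):
    f,cx,cy=K[cam]; d=T[cam][:3,:3]@np.array([(p[0]-cx)/f,(p[1]-cy)/f,1.]); return T[cam][:3,3],d/np.linalg.norm(d)
def onz(cam,p,z):
    o,d=ray(cam,p); return o+d*(z-o[2])/d[2]
def tri(pt,ps):
    o1,d1=ray('top',pt);o2,d2=ray('side',ps)
    A=np.c_[d1,-d2]; s=np.linalg.lstsq(A,o2-o1,rcond=None)[0]
    a=o1+s[0]*d1;b=o2+s[1]*d2; return (a+b)/2,np.linalg.norm(a-b)
E
python3 - <<'E'
from h import *
np.set_printoptions(precision=4,suppress=True)
# crop with cv2.resize: src = (dst+.5)/s-.5+off
def u(p,s,o): return ((p[0]+.5)/s-.5+o[0],(p[1]+.5)/s-.5+o[1])
t1=lambda *p:u(p,4.25,(255,120)); t2=lambda *p:u(p,7,(380,190)); s1=lambda *p:u(p,5,(265,150)); s2=lambda *p:u(p,4.7,(260,275))
print("board top:")
B=[onz('top',t1(120,42),.0447),onz('top',t1(458,105),.0153),onz('top',t1(392,533),.0153),onz('top',t1(43,482),.0447)]
for b in B: print(b)
print("sizes",[np.linalg.norm((B[i]-B[(i+1)%4])[:2]) for i in range(4)],"mid",np.mean(B,0))
for a,b in((3,0),(2,1)): d=B[b]-B[a]; print("yaw",np.degrees(np.arctan2(d[1],d[0])))
print("board side:")
S=[onz('side',s1(52,128),.0447),onz('side',s1(602,90),.0447),onz('side',s1(730,440),.0153),onz('side',s1(70,492),.0153)]
for b in S: print(b)
print("sizes",[np.linalg.norm((S[i]-S[(i+1)%4])[:2]) for i in range(4)],"mid",np.mean(S,0))
print("chock top:")
C=[onz('top',t2(*p),.046) for p in((303,83),(380,105),(367,157),(287,135))]
print(np.array(C),np.mean(C,0)); print([np.linalg.norm(C[i]-C[(i+1)%4]) for i in range(4)])
D=[onz('top',t2(*p),.0025) for p in((240,241),(310,263))];print("toe",np.array(D),np.mean(D,0))
print("chock side:")
C=[onz('side',s2(*p),.046) for p in((447,168),(507,168),(510,240),(447,240))]
print(np.array(C),np.mean(C,0)); print([np.linalg.norm(C[i]-C[(i+1)%4]) for i in range(4)])
D=[onz('side',s2(*p),.0025) for p in((337,212),(335,286))];print("toe",np.array(D),np.mean(D,0))
print("knob top", tri(t1(308,400),s1(219,255)))
E
```

```text
board top:
[0.806  0.1634 0.0447]
[ 0.7605 -0.1107  0.0153]
[ 0.4124 -0.0511  0.0153]
[0.4525 0.2202 0.0447]
sizes [np.float64(0.2778575755718444), np.float64(0.35311130818227476), np.float64(0.27427441416209086), np.float64(0.35804243578603456)] mid [0.6078 0.0554 0.03  ]
yaw -9.136778403799525
yaw -9.721215484968525
board side:
[0.4582 0.2208 0.0447]
[0.8029 0.1643 0.0447]
[ 0.7594 -0.1126  0.0153]
[ 0.4122 -0.0513  0.0153]
sizes [np.float64(0.34930233728449595), np.float64(0.28033833509947187), np.float64(0.3526239258653765), np.float64(0.2759617846410378)] mid [0.6082 0.0553 0.03  ]
chock top:
[[ 0.5537 -0.3049  0.046 ]
 [ 0.5429 -0.3411  0.046 ]
 [ 0.518  -0.3337  0.046 ]
 [ 0.5288 -0.2962  0.046 ]] [ 0.5358 -0.319   0.046 ]
[np.float64(0.03777408718586441), np.float64(0.025915432803471663), np.float64(0.03903922750903715), np.float64(0.02636892414169133)]
toe [[ 0.4825 -0.2815  0.0025]
 [ 0.4715 -0.3151  0.0025]] [ 0.477  -0.2983  0.0025]
chock side:
[[ 0.5293 -0.2985  0.046 ]
 [ 0.5555 -0.3061  0.046 ]
 [ 0.5434 -0.3402  0.046 ]
 [ 0.5168 -0.3325  0.046 ]] [ 0.5362 -0.3193  0.046 ]
[np.float64(0.027310006219366984), np.float64(0.036189630330743995), np.float64(0.02769981195937899), np.float64(0.0362058602727808)]
toe [[ 0.4836 -0.2807  0.0025]
 [ 0.4713 -0.3164  0.0025]] [ 0.4774 -0.2986  0.0025]
knob top (array([0.5099, 0.015 , 0.0994]), np.float64(0.002835616037868358))
```

```bash
cat >> h.py <<'E'
from scipy.spatial.transform import Rotation as Ro
yaw=np.radians(-9.4); BO=np.array([.608,.0553,0]); RB=Ro.from_euler('z',yaw).as_matrix()
a6=np.radians(6); UP=RB@[0,np.cos(a6),np.sin(a6)]; OUT=RB@[0,-np.sin(a6),np.cos(a6)]; BX=RB[:,0]
P0=BO+[0,0,.03]
def slope(x,s,h): return P0+BX*x+UP*s+OUT*h      # board slope coords -> world
def toslope(p): d=np.asarray(p)-P0; return np.array([d@BX,d@UP,d@OUT])
def tool(xdir,ydir):   # rotvec with tool x=xdir, y=ydir
    x=np.array(xdir,float);x/=np.linalg.norm(x);y=np.array(ydir,float);y-=x*(x@y);y/=np.linalg.norm(y)
    return Ro.from_matrix(np.c_[x,y,np.cross(x,y)]).as_rotvec()
CH=np.array([.536,-.3191,0]); chy=np.radians(160.6); CX=np.array([np.cos(chy),np.sin(chy),0]); CY=np.array([-CX[1],CX[0],0])
E
python3 - <<'E'
from h import *
from rig import manip
np.set_printoptions(precision=4,suppress=True)
def u(p,s,o): return ((p[0]+.5)/s-.5+o[0],(p[1]+.5)/s-.5+o[1])
t1=lambda *p:u(p,4.25,(255,120)); s1=lambda *p:u(p,5,(265,150))
for p in((203,410),(272,420),(250,135),(321,145),(308,400)): print("top",p,toslope(onz('top',t1(*p),.062)))
for p in((170,195),(575,185),(570,175)): print("side z.085",toslope(onz('side',s1(*p),.09)))
print("bar face t", [toslope(onz('top',t1(*p),.085)) for p in((242,97),(188,440))])
k=toslope(tri(t1(308,400),s1(219,255))[0]); print("knobtop",k)
for sg in(1,-1):
  print(sg)
  for pos,o in((CH+[0,0,.15],tool([0,0,-1],sg*CY)),(CH+[0,0,.03],tool([0,0,-1],sg*CY)),(slope(-.0,-.1,.08),tool(-OUT,-sg*BX)),(slope(0,-.05,.03),tool(-OUT,-sg*BX)),(slope(k[0],k[1],.071),tool(-OUT,-sg*BX)),(slope(k[0]-.06,k[1],.071),tool(-OUT,-sg*BX))):
    q=manip.solve_ik(list(pos),list(o)); print(None if q is None else np.array(q))
E
```

```text
top (203, 410) [-0.1075  0.0263  0.0294]
top (272, 420) [-0.1069 -0.0271  0.035 ]
top (250, 135) [0.1133 0.0254 0.0295]
top (321, 145) [ 0.1141 -0.0309  0.0354]
top (308, 400) [-0.0872 -0.0519  0.0376]
side z.085 [-0.1101  0.0153  0.0587]
side z.085 [ 0.116  -0.0016  0.0605]
side z.085 [0.1153 0.0075 0.0595]
bar face t [array([0.1363, 0.0372, 0.0514]), array([-0.1341,  0.0346,  0.0517])]
knobtop [-0.0902 -0.0482  0.0749]
1
[-0.5561  0.5489  1.6976  0.      0.895   1.3533]
[-0.5561  0.7288  1.7233  0.      0.6895  1.3533]
None
None
None
None
-1
[-0.5561  0.5489  1.6976 -0.      0.895  -1.7883]
[-0.5561  0.7288  1.7233 -0.      0.6895 -1.7883]
[-0.1556  0.5879  1.7919  0.1513  0.7666 -0.1009]
[-0.0631  0.6639  1.7896  0.1653  0.6841 -0.027 ]
[-0.05    0.5046  1.9842  0.1729  0.648  -0.0237]
[-0.0347  0.4464  2.1112  0.1907  0.5788 -0.0301]
```

```bash
python3 - <<'E'
from h import *
from rig import manip
np.set_printoptions(precision=4,suppress=True)
o=list(tool([0,0,-1],-CY))
t0=manip.get_time()
manip.command_gripper(.075,60)
manip.move_to(list(CH+[0,0,.13]),o); print(manip.get_time())
manip.servo_line(list(CH+[0,0,.031]),rate=.1); print(manip.get_time(),manip.get_contact_force())
manip.command_gripper(.03,60); print(manip.get_time(),manip.get_width(),manip.get_contact_force())
manip.servo_line(list(CH+[0,0,.13]),rate=.12)
print(manip.get_time(),manip.get_width(),manip.get_contact_force())
for n in("top","side"):
    c=manip.camera(n)["image"][:,:,::-1]; cv2.imwrite(f"pics/{n}g.png",c)
E
python3 - <<'E'
import cv2,numpy as np
a=cv2.imread("pics/topg.png")[150:290,350:490];b=cv2.imread("pics/sideg.png")[220:360,270:410]
cv2.imwrite("pics/g.png",cv2.resize(np.hstack([a,b]),None,fx=2.8,fy=2.8,interpolation=cv2.INTER_CUBIC))
E
```

```text
3.8
4.9417 [-0.8391 -0.0257  0.5737]
5.3667 0.03746713450852934 [-0.4908  1.2589  5.5085]
6.3417 0.03727575986754336 [-0.0181 -0.3487 -2.9921]
```

View pics/g.png

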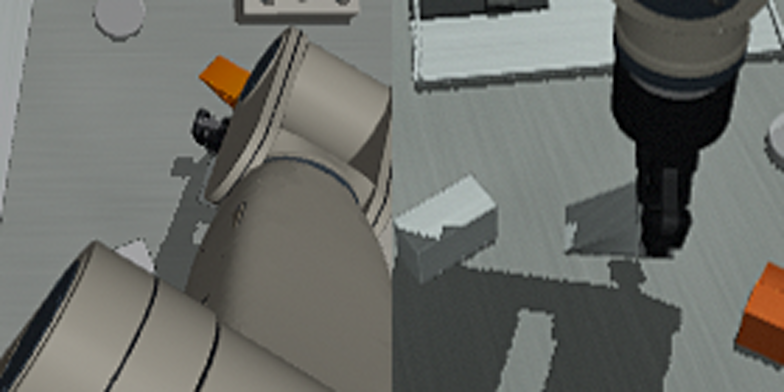

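The gripper holds the chock level; in the side view its toe is at about (575,230), pointing toward the board. Next I'll take it to the board and set it down by feel.

Run:
```python
from h import *
from rig import manip
np.set_printoptions(precision=3,suppress=True)
o=list(tool(-OUT,BX))
manip.move_to(list(slope(.003,-.099,.10)),o); print(manip.get_time())
manip.servo_line(list(slope(.003,-.099,.037)),o,rate=.1)
manip.hold(.15); f0=np.array(manip.get_contact_force()); print(manip.get_time(),f0,toslope(manip.get_position()))
np.save("f0.npy",f0)
h=.037
while h>.026:
    h-=.001; manip.servo_line(list(slope(.003,-.099,h)),o,rate=.02); manip.hold(.03)
    f=np.array(manip.get_contact_force())-f0
    print(round(manip.get_time(),2),round(h,4),np.array([f@BX,f@UP,f@OUT]),toslope(manip.get_position()))
    if f@OUT>1.5: break
for n in("top","side"):
    c=manip.camera(n)["image"][:,:,::-1]; cv2.imwrite(f"pics/{n}p.png",c)
a=cv2.imread("pics/topp.png")[120:260,255:395];b=cv2.imread("pics/sidep.png")[140:280,270:410]
cv2.imwrite("pics/p.png",cv2.resize(np.hstack([a,b]),None,fx=2.8,fy=2.8,interpolation=cv2.INTER_CUBIC))
```

```text
7.9417
8.875 [ 0.089 -0.847 -2.221] [ 0.004 -0.099  0.038]
9.16 0.036 [ 0.096  1.696 -0.564] [ 0.003 -0.099  0.036]
9.44 0.035 [-0.378  0.64  -1.138] [ 0.003 -0.099  0.035]
9.72 0.034 [-0.621  0.598 -0.791] [ 0.003 -0.099  0.034]
10.01 0.033 [ 0.099  0.426 -0.987] [ 0.003 -0.099  0.033]
10.29 0.032 [ 0.117  0.733 -0.393] [ 0.003 -0.099  0.032]
10.57 0.031 [-2.928  0.416  7.92 ] [ 0.003 -0.099  0.032]
```

View pics/p.png

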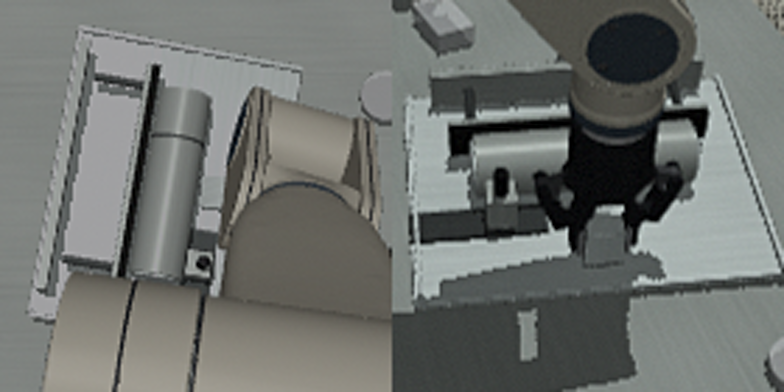

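Placed: the toe is on the board between the catch and the canister's far end, and the fingers are clear of the knob. Next is a slow, force-watched push.

```bash
cat > push.py <<'E'
from h import *
from rig import manip
np.set_printoptions(precision=2,suppress=True)
o=list(tool(-OUT,BX)); f0=np.load("f0.npy"); f0c=f0+UP*.6-OUT*.83
def F(n=4):
    L=[]
    for _ in range(n): manip.hold(.02); L.append(np.array(manip.get_contact_force())-f0c)
    f=np.mean(L,0); return np.array([f@BX,-(f@UP),f@OUT])
def go(s,h,r): manip.servo_line(list(slope(.003,s,h)),o,rate=r)
def rep(tag,f): p=toslope(manip.get_position()); print(tag,round(manip.get_time(),2),"F(x,push,out)",f,"s",round(p[1]*1000,2),"h",round(p[2]*1000,2))
E
python3 - <<'E'
from push import *
h=.0318
go(-.099,h,.02); rep("rest",F())
go(-.092,h,.03); f=F(); rep("slide",f)
if f[2]>4.5: h+=.0003
if f[2]<1.5: h-=.0003
go(-.085,h,.03); f=F(); rep("slide",f)
s=-.085; base=f[1]
while s<-.072:
    s+=.001; go(s,h,.02); f=F(2); rep("step",f)
    if f[1]>base+2.5 or f[1]>6: break
np.save("st.npy",[s,h])
E
```

```text
rest 10.99 F(x,push,out) [-0.4  -0.38  1.72] s -99.01 h 31.69
slide 11.44 F(x,push,out) [-0.6  -1.02  0.77] s -91.76 h 31.73
slide 11.89 F(x,push,out) [-0.25 -2.54  3.66] s -84.53 h 31.71
step 12.18 F(x,push,out) [-0.14  0.22  5.17] s -84.03 h 31.7
```

Run:
```python
from push import *
s,h=np.load("st.npy"); h=.0316
while s<-.066:
    s+=.001; go(s,h,.02); f=F(3); rep("step",f)
    if f[1]>5.5: break
np.save("st.npy",[s,h])
```

```text
step 12.47 F(x,push,out) [-0.03  1.89  5.85] s -83.17 h 31.66
step 12.78 F(x,push,out) [-0.03  4.28  6.2 ] s -82.13 h 31.71
step 13.07 F(x,push,out) [-0.81  3.83  7.17] s -81.05 h 31.69
step 13.38 F(x,push,out) [-0.65  4.17  7.36] s -80.04 h 31.69
step 13.68 F(x,push,out) [-0.08  4.05  7.8 ] s -79.03 h 31.69
step 13.97 F(x,push,out) [-0.75  3.74  7.3 ] s -78.04 h 31.7
step 14.28 F(x,push,out) [-0.19  4.33  7.65] s -77.02 h 31.71
step 14.57 F(x,push,out) [0.28 4.83 7.85] s -76.14 h 31.69
step 14.88 F(x,push,out) [-0.33  5.4   7.75] s -75.28 h 31.68
step 15.18 F(x,push,out) [-1.04  6.23  8.37] s -74.31 h 31.69
```

Run:
```python
from push import *
s,h=np.load("st.npy"); h=.0319
go(s,h,.02); f=F(); rep("lift",f)
while s<-.045:
    d=.001 if f[1]<4.5 else .0005
    s+=d; go(s,h,.02); f=F(3); rep("step",f)
    if f[1]>8.: break
np.save("st.npy",[s,h])
```

```text
lift 15.49 F(x,push,out) [0.61 3.87 4.58] s -74.06 h 31.72
step 15.79 F(x,push,out) [0.24 5.12 4.26] s -73.12 h 31.7
step 16.09 F(x,push,out) [0.04 7.15 4.39] s -73.0 h 31.73
step 16.39 F(x,push,out) [0.29 8.64 4.48] s -72.79 h 31.72
```

Run:
```python
from push import *
s,h=np.load("st.npy")
for i in range(14):
    s+=.0003; go(s,h,.02); f=F(4); rep("step",f)
    if f[1]>11.7: break
np.save("st.npy",[s,h])
manip.hold(.3); rep("hold",F(6))
for n in("top","side"): cv2.imwrite(f"pics/{n}q.png",manip.camera(n)["image"][:,:,::-1])
a=cv2.imread("pics/topq.png")[120:260,255:395];b=cv2.imread("pics/sideq.png")[140:280,270:410]
cv2.imwrite("pics/q.png",cv2.resize(np.hstack([a,b]),None,fx=2.8,fy=2.8,interpolation=cv2.INTER_CUBIC))
```

```text
step 16.71 F(x,push,out) [ 0.17 10.34  5.2 ] s -72.73 h 31.75
step 17.02 F(x,push,out) [-0.38 11.55  5.74] s -72.62 h 31.76
step 17.34 F(x,push,out) [ 0.18 12.56  5.47] s -72.54 h 31.79
hold 17.74 F(x,push,out) [-0.05 12.05  6.09] s -72.55 h 31.8
```

View pics/q.png

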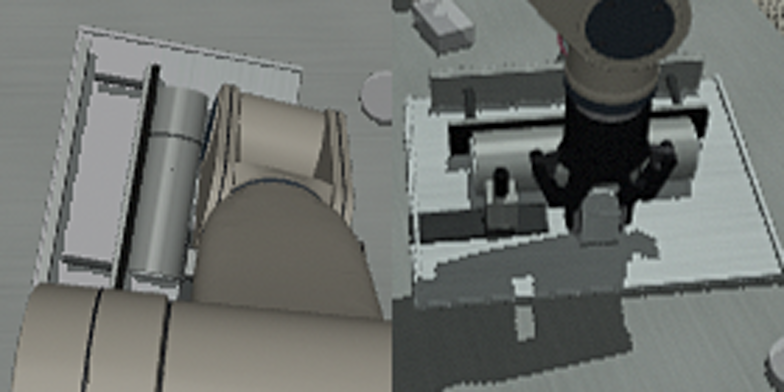

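Run:
```python
from push import *
s,h=np.load("st.npy")
s+=.0002; go(s,h,.02); manip.hold(.2); rep("push",F(6))
manip.command_gripper(.058); rep("open",F(2)); print(manip.get_width())
manip.servo_line(list(slope(.003,s,.13)),o,rate=.12); print(manip.get_time())
manip.move_to(list(slope(-.03,-.09,.14)),o); print(manip.get_time())
for n in("top","side"): cv2.imwrite(f"pics/{n}r.png",manip.camera(n)["image"][:,:,::-1])
a=cv2.imread("pics/topr.png")[120:260,255:395];b=cv2.imread("pics/sider.png")[140:280,270:410]
cv2.imwrite("pics/r.png",cv2.resize(np.hstack([a,b]),None,fx=2.8,fy=2.8,interpolation=cv2.INTER_CUBIC))
```

```text
push 18.39 F(x,push,out) [-0.46 13.44  6.08] s -72.49 h 31.8
open 18.76 F(x,push,out) [-0.48 -0.34  2.68] s -70.37 h 31.74
0.05803901109579109
19.725
20.0083
```

View pics/r.png

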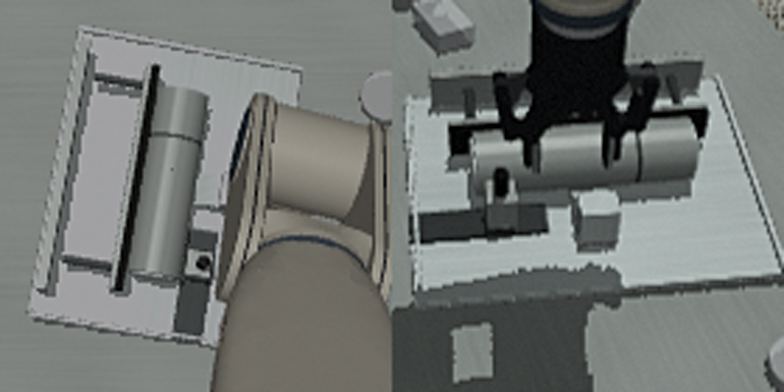

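The chock stayed in place after release, the canister lies along the rail bar, and the catch is still closed. The knob is at the same pixel as before, so I'll grip it and slide the catch open.

Run:
```python
from push import *
kx,ks=-.0902,-.0484
manip.command_gripper(.045,25)
manip.move_to(list(slope(kx,ks,.12)),o); print(manip.get_time())
manip.servo_line(list(slope(kx,ks,.0705)),o,rate=.08); rep("down",F(3))
manip.command_gripper(.005,25); rep("grip",F(3)); print(manip.get_width())
for d in(.02,.04,.054,.0565,.0585,.060):
    manip.servo_line(list(slope(kx-d,ks,.0705)),o,rate=.05); f=F(3); rep(str(d),f); print(toslope(manip.get_position())[0])
    if f[0]>8: break
```

```text
20.7917
down 21.61 F(x,push,out) [-0.14 -0.24  2.78] s -48.4 h 70.81
grip 22.04 F(x,push,out) [-0.84 -0.4   8.05] s -48.35 h 70.98
0.012813182291728883
0.02 22.64 F(x,push,out) [-2.01  0.42 12.85] s -48.33 h 70.94
-0.11118064522549831
0.04 23.24 F(x,push,out) [-1.8  -0.43 13.91] s -48.33 h 70.89
-0.13149380903810645
0.054 23.73 F(x,push,out) [-1.49 -0.69 14.75] s -48.33 h 70.9
-0.14555206324723016
0.0565 24.02 F(x,push,out) [-0.08  0.13 13.7 ] s -48.35 h 70.91
-0.14763230129998026
0.0585 24.32 F(x,push,out) [ 1.51  0.22 11.67] s -48.33 h 70.93
-0.14896150867092106
0.06 24.62 F(x,push,out) [6.1  0.95 6.26] s -48.3 h 71.0
-0.14903636548676677
```

Run:
```python
from push import *
kx,ks=-.0902,-.0484
manip.command_gripper(.04)
manip.servo_line(list(slope(-.147,ks,.14)),o,rate=.12)
manip.move_to([.42,-.30,.3],list(tool([0,0,-1],BX))); print(manip.get_time())
for n in("top","side"): cv2.imwrite(f"pics/{n}e.png",manip.camera(n)["image"][:,:,::-1])
a=cv2.imread("pics/tope.png")[120:260,255:395];b=cv2.imread("pics/sidee.png")[140:280,270:410]
cv2.imwrite("pics/e.png",cv2.resize(np.hstack([a,b]),None,fx=2.8,fy=2.8,interpolation=cv2.INTER_CUBIC))
```

```text
27.0417
```

View pics/e.png

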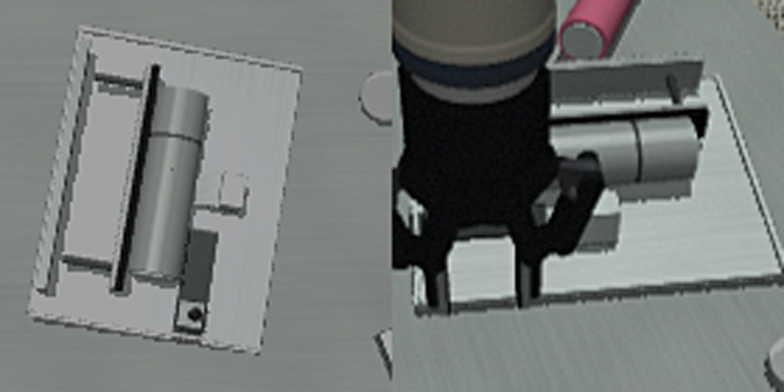

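View pics/tope.png

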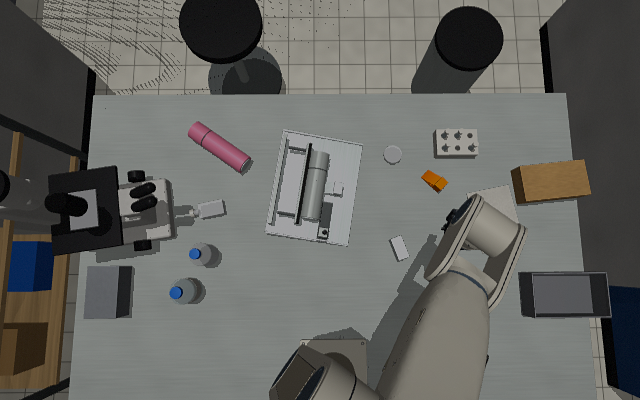

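The catch is at the end of its slot, with the knob at about (324,232) in the top image. The chock stays under the middle of the canister, the canister is parallel to the bar, and the other items haven't moved. One numeric check on how far the catch is open, then I'll hand in.

Run:
```python
from h import *
a=cv2.imread("pics/top0.png");b=cv2.imread("pics/tope.png")
def kn(im,x0,y0):
    g=im[y0:y0+12,x0:x0+12].max(2); w=np.clip(60-g.astype(float),0,None); yy,xx=np.mgrid[:12,:12]; return x0+(w*xx).sum()/w.sum(),y0+(w*yy).sum()/w.sum()
p=kn(a,322,207);q=kn(b,319,226);print(p,q)
print(toslope(onz('top',p,.0995)),toslope(onz('top',q,.0995)))
from rig import manip
manip.sign_off(); print(manip.get_time())
```

```text
(np.float64(327.1666666666667), np.float64(213.34567901234567)) (np.float64(324.5346666666667), np.float64(232.768))
[-0.09040691 -0.04830962  0.07496037] [-0.15273335 -0.04964306  0.07510052]
the job is handed in; nothing more can be done
the job is handed in; nothing more can be done
```

I wedged the chock under the middle of the canister's low side, slid the catch fully open, and handed the job in at about 27 s of the 54 s allowed. `sign_off` reports no verdict, so the result below rests on my own readings.

- **Chock:** I pushed it up the slope slowly, in steps of 1 mm and then 0.2–0.5 mm, until the canister met the rail. The final push felt 13.4 N, friction included. That is above the 12 N you asked for but inside the stated 11–14 N. It stayed in place after I let go.
- **Catch:** I gripped the knob and slid it to its end stop. The arm's travel gave about 59 mm and the images about 62 mm, both well over the 50 mm needed.
- **Last picture:** The canister lies along the rail bar with the chock under its middle. The spacer, dish, spray bottle, flask and look-alikes appear unmoved; I checked these by eye, not by measurement.

I could not measure these directly:
- **Contact forces:** The forces on the rail and between chock and canister are inferred from the wrist force, which was noisy by about 1 N.
- **Downward force on the catch:** The wrist read about 8–15 N outward from the slope while I gripped and slid the knob. I think the finger pads were pressing down on the catch block; it slid normally.
- **Final side view:** The gripper partly hid the scene, so the last check used mainly the top view.

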